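Build up the cutter stack on the spindle arbor

TASK

Dress the upright spindle arbor for the door-frame cut: slide onto it, from the bottom up, the brass spacer, the red profile cutter (hub up), the ball bearing, the blue slot cutter (hub up) and last the black clamping collar (I will tighten it myself), each resting fully down on the one below. Leave the pencil, the screwdriver and the hex key lying where they are.

Things in the scene. Friction and masses are not known exactly. Their poses are not given: they have to be found in the camera images.
- arbor_stand: Grey cast tool stand fixed to the bench, base 108 x 84 x 12 mm with a round boss, carrying an upright steel arbor. Origin: underside of the base, straight below the arbor's axis; z up. The arbor's shoulder, a flat flange 56 mm across that the stack stands on, is 34 mm up. Seated undersides: 34 (spacer), 44 (red cutter), 59 (bearing), 68 (blue cutter), 82 mm (collar) above the origin.
- arbor_tip (a point): The tip of the bright steel arbor, on its axis, 96 mm above the bench and 62 mm above the shoulder. From the shoulder the arbor is 23 mm thick for 54 mm, then a cone narrows to 9 mm at the tip. Parts have 2.5 mm of play all round on it and slide down freely once over the nose.
- spacer: Brass spacer ring, 50 mm outside diameter, 10 mm high; first and lowest in the stack. Origin at the centre of its underside, z up along its bore; it lies flat on the bench, right way up, in any yaw. Bore 28 mm, right through.
- profile_cutter: Red cutter with three thick wings 78 mm across the tips; wings and body are the lowest 7 mm, above them a round red hub of 46 mm diameter and 8 mm height to hold it by; 15 mm high in all. Origin at the centre of its underside, z up along its bore; it lies flat on the bench, right way up, in any yaw. Bore 28 mm, right through.
- bearing: Ball bearing: bright steel ring, with a black seal between its races, 54 mm outside diameter, 9 mm high. Origin at the centre of its underside, z up along its bore; it lies flat on the bench, right way up, in any yaw. Bore 28 mm, right through.
- slot_cutter: Blue cutter with four thin wings 88 mm across the tips; wings and body are the lowest 5 mm, above them a round blue hub of 46 mm diameter and 9 mm height to hold it by; 14 mm high in all. Origin at the centre of its underside, z up along its bore; it lies flat on the bench, right way up, in any yaw. Bore 28 mm, right through.
- collar: Black split clamping collar, 52 mm outside diameter, 11 mm high, with a bright slit line; last and uppermost in the stack. Origin at the centre of its underside, z up along its bore; it lies flat on the bench, right way up, in any yaw. Bore 28 mm, right through.
- pencil: Yellow flat carpenter's pencil, 160 x 14 x 8 mm, lying loose on the bench; bystander. Origin at the centre of its underside, long axis y.
- screwdriver: Screwdriver with a blue handle, 180 x 29 x 28 mm, lying loose on the bench; bystander. Origin under its middle, long axis y.
- hex: Black L-shaped hex key, 104 x 34 x 9 mm, lying loose on the bench; bystander. Origin under its middle, long axis y.
Things that resemble listed ones, but are neither listed nor needed, are in the scene too. Of the things that look like the spacer, the smallest one is meant.

How it is judged:
At the end, for the whole second after the job is handed in: All five parts are on the arbor, upright within 0.1 rad, at rest, within 5 mm of the arbor's axis, and each underside within 3 mm of its seated height in the stated order: spacer, red profile cutter, bearing, blue slot cutter, collar from the bottom up (horizontal distance between each of spacer, profile_cutter, bearing, slot_cutter, collar and arbor_stand below 0.005 m and z of spacer in the frame of arbor_stand between 0.031 and 0.037 m and angle between each of spacer, profile_cutter, bearing, slot_cutter, collar's own z axis and vertical below 0.1 rad and linear speed of each of spacer, profile_cutter, bearing, slot_cutter, collar below 0.02 m/s and z of profile_cutter in the frame of arbor_stand between 0.041 and 0.047 m and z of bearing in the frame of arbor_stand between 0.056 and 0.062 m and z of slot_cutter in the frame of arbor_stand between 0.065 and 0.071 m and z of collar in the frame of arbor_stand between 0.079 and 0.085 m); the robot touches nothing.
It fails at once if the pencil is shoved more than 40 mm from where it lay (distance of pencil from where it was at the start of the episode above 0.04 m).
It fails at once if the screwdriver is shoved more than 40 mm from where it lay (distance of screwdriver from where it was at the start of the episode above 0.04 m).
It fails at once if the hex key is shoved more than 40 mm from where it lay (distance of hex from where it was at the start of the episode above 0.04 m).
It also fails if it takes over 109 s, if anything falls off the work surface, if the arm or the gripper's body presses on something with over 40 N, if the wrist force passes 120 N, or if a joint passes its speed limit or range.

ROBOT

A 7-joint arm with a two-finger parallel gripper is mounted at the origin on a cart in front of the work surface, level with it; the furniture and walls round the work are solid. World frame = base frame: x ahead of the robot, y to its left, z up, the work surface at z = 0. Lengths are in m, angles in rad, forces in N, time in s.
With the tool pointing down it reaches from about 0.4 to 0.85 m from the base axis. Payload 6.9 kg.
Tool frame: the origin (TCP) lies midway between the tips of the shut fingers; the grasp point (between the pads) lies behind it (ctrl.pinch_z is the z of the grasp point in the tool frame, in m); z points along the fingers, y is the line along which they close (so a half turn about z gives the same grasp; the last joint's range is limited). The gripper opens to 85 mm and grips with 20 to 120 N. Pads are 22 mm wide; open, the fingers measure 114 mm over their backs; the gripper's body (76 mm by 85 mm) begins 54 mm behind the grasp point. The pads swing forward as they close: fully open they stand 13 mm farther back than shut.
Start: joints at [-1.004, 0.507, -0.238, 1.5, 0.126, 1.149, -0.155], TCP at [0.278, 0.56, 0.231] pointing down, gripper open.
Joint ranges: [-3.08, 3.08], [-0.24, 2.05], [-1.43, 1.35], [0, 2.5], [-1.52, 4.66], [0.17, 1.96], [-2.89, 2.89]. Speed limits (rad/s): [2.39, 2.39, 3.14, 3.14, 3.14, 3.14, 3.14].

INTERFACE

Orientations are given as a unit quaternion [w, x, y, z].
In Python, from station import ctrl, get_state, vision, ticket, models gives the robot as it stands. Calls block until the motion is done:
- ctrl.movep(position, orientation): joint-space move of the TCP to a pose.
- ctrl.movel(position, frame=None, max_speed=0.15): straight line of the TCP; frame=None keeps the orientation; max_speed is the mean speed in m/s.
- ctrl.set_joints(angles): joint-space move.
- ctrl.ungrasp() and ctrl.close_gripper(force=None): open the fingers fully, or close them until they stop; force is the grip in N (None keeps the last).
- ctrl.pause(seconds).
- ctrl.ik(position, orientation): joint angles nearest the present ones, or None.
- get_state(): the state.
- vision.grab_frame(name): name is "scene" or "top" or "wrist"; returns (picture, depth): 400x640x3 uint8, blue, green, red; 400x640 float32, m along the optical axis (not along the pixel's ray), 0 where there is no reading.
- vision.camera_info(name): a dict with "mtx" (3x3 intrinsics, pixels), "dist_coeffs" ([k1, k2, p1, p2, k3] as OpenCV has them; the pictures are not rectified), "R" (3x3) and "t" (3): a world point X has camera coordinates R X + t; the wrist camera has in their place "hand_eye" (4x4, takes a point from camera to tool coordinates, whose origin is the TCP and whose axes are the flange's). Camera axes: x right, y down, z forward; pixel columns grow to the right and rows downward; lengths in m; the calibration is good to about 2 mm. A picture is of the moment at which its call begins: read the wrist's pose just before it. camera_info takes no time and is no camera call.
A pose or a line that the arm cannot do raises ctrl.Unreachable and nothing moves.
- ticket.close_job(): hands the job in; it is judged then, once.
Trained networks look in the newest picture that a camera, given by its name, has taken for a name from the list of things; names that differ only in an ending like _2 or _b are one class to them, and where a whole thing is asked for, a point or a joint stands for the part that bears it (a point fixed in the world has none). Each returns a list of dicts, best first, with "p" (0 to 1); they miss things now and then, are a little off and sometimes report something else, mostly with a low value. They report only what shows in the picture. A call takes as long as a camera call. They do not tell look-alikes from the thing itself.
- models.recognise(camera, target): "point" ([column, row] in pixels, amid what is visible of it).
- models.masks_of(camera, target): "mask" (400x640 bool, what is visible of it) and "point" ([column, row] in pixels, amid what is visible of it).
The state is a dict: "time": time; "qpos": joint angles; "qd": joint speeds; "tau": joint torques, N m; "tcp_pos": TCP position; "eef_rot": TCP orientation; "contact_force": force on the tool from outside, world axes, zero at the start; "wrist_torque": the same for the moment, N m; "width": finger opening in m; "gripper_force": force on a finger pad.
Only numpy, scipy, OpenCV 4.12 (cv2) and the standard library are available. Lean on these libraries where they do the work, as an engineer would, in place of code of your own. Each camera call takes 0.05 s, during which the arm holds its last target. There are 200 camera calls.

## Working session

There is one attempt and no reset: what is moved stays moved. The work goes in short steps, each a Python script; the robot and the scene stay as the last script left them, time stands still between calls to the robot, and variables do not carry over. Pictures are saved under pics/ and viewed, at most 14 in all, crops included, and the job is handed in when it is done.

```bash
mkdir -p pics; ls
cat > h.py <<'E'
import numpy as np, cv2
from station import ctrl, get_state, vision, ticket, models
def cam(n):
    c=vision.camera_info(n); return np.array(c["mtx"]),np.array(c["dist_coeffs"]),np.array(c["R"]),np.array(c["t"]).ravel()
def ray2z(n,px,z):
    K,d,R,t=cam(n); px=np.asarray(px,float).reshape(-1,1,2)
    u=cv2.undistortPoints(px,K,d).reshape(-1,2); v=np.c_[u,np.ones(len(u))]@R; o=-R.T@t
    return o+v*((z-o[2])/v[:,2])[:,None]
def proj(n,P):
    K,d,R,t=cam(n); return cv2.projectPoints(np.asarray(P,float).reshape(-1,3),cv2.Rodrigues(R)[0],t,K,d)[0].reshape(-1,2)
E
python3 - <<'E'
from h import *
for n in("top","scene"):
    im,d=vision.grab_frame(n); cv2.imwrite(f"pics/{n}0.png",im); np.save(n+"d.npy",d)
    K,dc,R,t=cam(n); print(n,(-R.T@t).round(3),K[0,0])
    for k in["arbor_stand","arbor_tip","spacer","profile_cutter","bearing","slot_cutter","collar","pencil","screwdriver","hex"]:
        for r in (models.masks_of(n,k)):
            m=r["mask"]; p=r["point"]; print(k,round(r["p"],2),np.round(p),m.sum(), ray2z(n,p,0.01)[0].round(3), np.median(d[m]).round(3))
print(ctrl.pinch_z,get_state()["time"], get_state()["eef_rot"])
E
```

```text
pics
top [ 0.38  -0.056  1.381] 468.2324803761881
arbor_stand 0.9 [384. 208.] 987 [ 0.613 -0.21   0.01 ] 1.38
arbor_stand 0.36 [222. 206.] 198 [0.636 0.275 0.01 ] 1.392
arbor_tip 0.65 [386. 209.] 1060 [ 0.611 -0.213  0.01 ] 1.381
arbor_tip 0.25 [224. 262.] 264 [0.469 0.266 0.01 ] 1.365
spacer 0.82 [295. 162.] 133 [0.762 0.053 0.01 ] 1.411
spacer 0.65 [313. 268.] 121 [0.444 0.005 0.01 ] 1.365
spacer 0.53 [385. 156.] 259 [ 0.774 -0.221  0.01 ] 1.414
spacer 0.45 [394. 252.] 181 [ 0.483 -0.232  0.01 ] 1.365
profile_cutter 0.74 [221. 204.] 262 [0.642 0.278 0.01 ] 1.393
bearing 0.7 [315. 204.] 214 [ 0.631 -0.005  0.01 ] 1.395
slot_cutter 0.74 [230. 266.] 301 [0.456 0.249 0.01 ] 1.365
collar 0.7 [400. 257.] 186 [ 0.468 -0.248  0.01 ] 1.365
pencil 0.65 [272. 241.] 179 [0.527 0.124 0.01 ] 1.378
screwdriver 0.85 [352. 221.] 293 [ 0.579 -0.112  0.01 ] 1.371
scene [-0.119 -0.946  1.03 ] 503.19836346848916
arbor_stand 0.93 [356. 251.] 924 [ 0.619 -0.23   0.01 ] 1.414
arbor_tip 0.65 [350. 250.] 873 [ 0.609 -0.215  0.01 ] 1.414
arbor_tip 0.41 [262. 169.] 165 [0.637 0.265 0.01 ] 1.726
spacer 0.73 [388. 221.] 281 [ 0.782 -0.197  0.01 ] 1.53
spacer 0.59 [328. 192.] 211 [0.732 0.026 0.01 ] 1.655
profile_cutter 0.58 [260. 169.] 191 [0.631 0.272 0.01 ] 1.727
bearing 0.45 [306. 213.] 201 [ 0.611 -0.012  0.01 ] 1.565
slot_cutter 0.56 [218. 191.] 140 [0.453 0.256 0.01 ] 1.636
collar 0.54 [315. 276.] 201 [ 0.47  -0.232  0.01 ] 1.353
pencil 0.73 [264. 204.] 102 [0.534 0.107 0.01 ] 1.599
screwdriver 0.64 [320. 234.] 260 [ 0.585 -0.112  0.01 ] 1.474
hex 0.56 [356. 316.] 134 [ 0.463 -0.401  0.01 ] 1.262
-0.0187 1.1 [-1.20935897e-06  2.28390106e-01  9.73569699e-01 -1.90277809e-05]
```

Run:
```python
import cv2
a=cv2.imread("pics/top0.png")[130:300,180:450]; cv2.imwrite("pics/topc.png",cv2.resize(a,(794,500),interpolation=cv2.INTER_CUBIC))
b=cv2.imread("pics/scene0.png")[130:350,180:450]; cv2.imwrite("pics/scenec.png",cv2.resize(b,(720,587),interpolation=cv2.INTER_CUBIC))
```

```text
(no output)
```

View pics/topc.png

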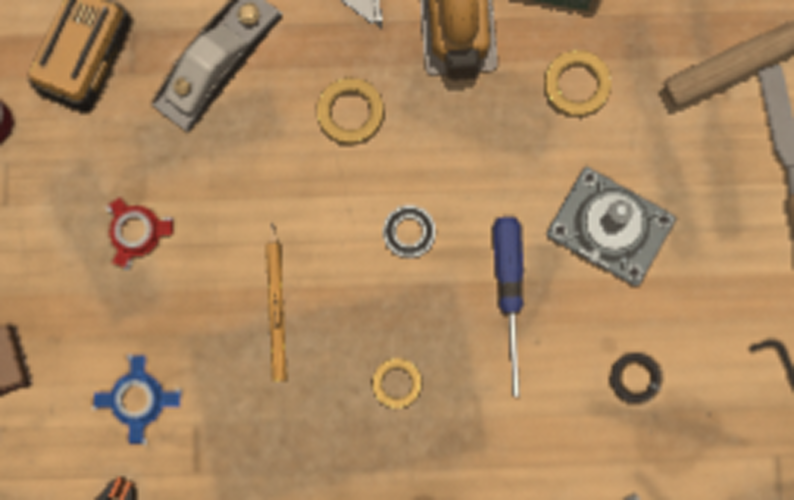

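View pics/scenec.png

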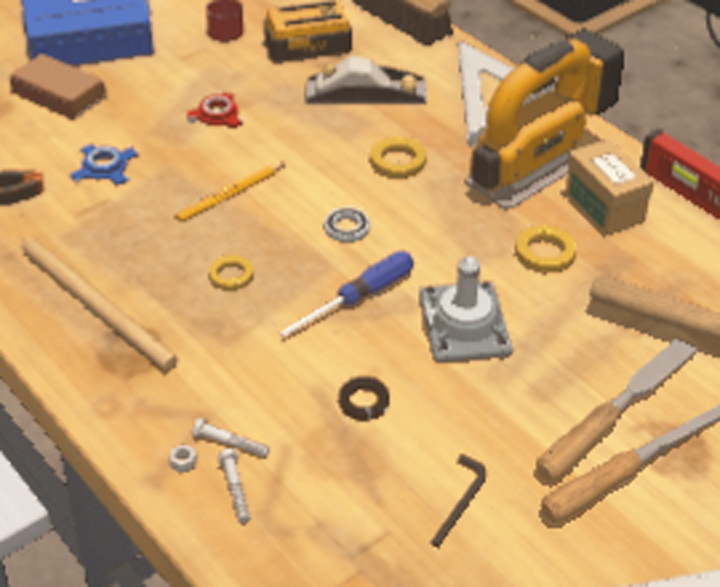

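The stand's boss is at about (388,206) in the top picture, red cutter at (225,208), blue at (227,266), bearing (319,208), collar (396,258). There are three spacer-like rings: (299,168), (376,158) and (315,260). The one at (315,260) is the smallest (about 17 px, which is about 50 mm), so it is the spacer. I'll confirm it from the wrist camera.

```bash
cat >> h.py <<'E'
G=dict(spacer=ray2z("top",[314.7,260.6],.01)[0],red=ray2z("top",[225.2,208.5],.015)[0],bearing=ray2z("top",[319,208.5],.009)[0],
 blue=ray2z("top",[226.5,266],.014)[0],collar=ray2z("top",[396,258.5],.011)[0],arbor=ray2z("top",[388.2,206.5],.034)[0])
def grab(n,name=None):
    from scipy.spatial.transform import Rotation as Ro
    s=get_state(); q=np.array(s["eef_rot"]); R=Ro.from_quat(q[[1,2,3,0]]).as_matrix(); p=np.array(s["tcp_pos"])
    im,d=vision.grab_frame("wrist"); 
    if name: cv2.imwrite(f"pics/{name}.png",im)
    T=np.eye(4); T[:3,:3]=R; T[:3,3]=p; return im,d,T@np.array(vision.camera_info("wrist")["hand_eye"])
def wray(T,px,z):
    c=vision.camera_info("wrist"); u=cv2.undistortPoints(np.asarray(px,float).reshape(-1,1,2),np.array(c["mtx"]),np.array(c["dist_coeffs"])).reshape(-1,2)
    v=np.c_[u,np.ones(len(u))]@T[:3,:3].T; return T[:3,3]+v*((z-T[2,3])/v[:,2])[:,None]
def cloud(T,d):
    m=d>0; r,c=np.nonzero(m); k=vision.camera_info("wrist")
    u=cv2.undistortPoints(np.c_[c,r].astype(float).reshape(-1,1,2),np.array(k["mtx"]),np.array(k["dist_coeffs"])).reshape(-1,2)
    X=np.c_[u,np.ones(len(u))]*d[m][:,None]; return X@T[:3,:3].T+T[:3,3],np.c_[c,r]
E
python3 - <<'E'
from h import *
c=vision.camera_info("wrist"); print(np.round(c["hand_eye"],3),np.round(c["mtx"],0).tolist())
Q=[([0,0,1,0]),([0,1,0,0]),([0,.7071,.7071,0]),([0,-.7071,.7071,0])]
for k,g in G.items():
    print(k,g.round(3),round(float(np.hypot(*g[:2])),3))
    for q in Q:
        s=[ctrl.ik([g[0],g[1],z],q) for z in (0.002,.2)]; print("   ",[None if a is None else np.round(a,1).tolist() for a in s])
E
```

```text
[[-0.    -0.961 -0.275  0.071]
 [ 1.    -0.    -0.    -0.   ]
 [ 0.    -0.275  0.961 -0.144]
 [ 0.     0.     0.     1.   ]] [[308.0, 0.0, 324.0], [0.0, 308.0, 204.0], [0.0, 0.0, 1.0]]
spacer [0.465 0.    0.01 ] 0.465
    [[0.1, 0.6, -0.2, 2.2, 0.3, 0.4, 1.2], [0.0, 0.3, -0.1, 2.0, 0.0, 0.9, 1.5]]
    [[-0.2, 0.6, 0.2, 2.2, -0.4, 0.4, -1.2], [-0.5, 0.3, 0.5, 2.0, -0.2, 0.9, -1.4]]
    [[-0.1, 0.6, 0.1, 2.2, -0.1, 0.4, 0.1], [-0.2, 0.3, 0.2, 2.0, -0.1, 0.9, 0.1]]
    [[0.3, 0.7, -0.5, 2.2, 0.7, 0.5, 2.4], [0.3, 0.3, -0.5, 1.9, 0.2, 0.9, 2.9]]
red [0.627 0.263 0.015] 0.68
    [[-0.3, 0.8, -0.3, 1.6, 0.3, 0.8, 0.9], [-0.3, 0.6, -0.3, 1.4, 0.2, 1.2, 1.0]]
    [[-0.6, 0.9, 0.4, 1.6, -0.4, 0.8, -1.7], [-0.7, 0.7, 0.5, 1.4, -0.3, 1.2, -1.8]]
    [[-0.5, 0.8, 0.0, 1.6, -0.0, 0.7, -0.4], [-0.5, 0.6, 0.1, 1.4, -0.0, 1.1, -0.4]]
    [[-0.1, 0.9, -0.7, 1.6, 0.6, 0.9, 2.2], [-0.1, 0.7, -0.7, 1.4, 0.4, 1.2, 2.3]]
bearing [ 0.619 -0.016  0.009] 0.619
    [[0.1, 0.8, -0.2, 1.8, 0.2, 0.7, 1.3], [0.1, 0.5, -0.2, 1.6, 0.1, 1.1, 1.5]]
    [[-0.3, 0.8, 0.5, 1.8, -0.5, 0.7, -1.1], [-0.3, 0.6, 0.5, 1.6, -0
[... 579 characters left out ...]
521
    [[0.5, 0.7, -0.1, 2.0, 0.2, 0.5, 1.8], [0.2, 0.4, 0.3, 1.8, -0.1, 0.9, 2.1]]
    [[0.2, 0.7, 0.3, 2.0, -0.4, 0.5, -0.7], [-0.1, 0.5, 0.8, 1.8, -0.4, 1.0, -0.7]]
    [[0.3, 0.7, 0.2, 2.0, -0.3, 0.5, 0.7], [0.0, 0.4, 0.6, 1.8, -0.3, 1.0, 0.7]]
    [[-0.2, 1.0, 1.1, 2.0, -1.2, 1.0, -1.6], [-0.3, 0.6, 1.2, 1.8, -0.6, 1.1, -2.0]]
arbor [ 0.614 -0.219  0.034] 0.652
    [[0.4, 0.8, -0.2, 1.7, 0.2, 0.7, 1.7], [0.2, 0.6, 0.1, 1.5, -0.1, 1.1, 1.9]]
    [[0.0, 0.8, 0.5, 1.7, -0.5, 0.8, -0.8], [-0.0, 0.6, 0.6, 1.5, -0.4, 1.2, -0.9]]
    [[0.2, 0.8, 0.2, 1.7, -0.2, 0.7, 0.5], [0.1, 0.6, 0.4, 1.5, -0.2, 1.1, 0.5]]
    [[-0.2, 1.1, 1.1, 1.7, -1.1, 1.1, -1.9], [-0.2, 0.8, 1.2, 1.5, -0.8, 1.3, -2.2]]
```

```bash
echo 'Q=[0,2**-.5,2**-.5,0]' >> h.py
python3 - <<'E'
from h import *
for k,z in(("arbor",.2),("spacer",.1)):
    ctrl.movep([*G[k][:2],z],Q); im,d,T=grab(0,"w_"+k); np.savez("w_"+k,im=im,d=d,T=T)
    X,_=cloud(T,d); s=np.hypot(*(X[:,:2]-G[k][:2]).T)<.06
    print(k,get_state()["time"],np.histogram(X[s,2],np.arange(-.01,.11,.005)))
a=cv2.imread("pics/w_arbor.png");b=cv2.imread("pics/w_spacer.png"); cv2.imwrite("pics/w1.png",cv2.resize(np.vstack([a,b]),(480,600)))
E
```

```text
arbor 4.1333 (array([   0,  764, 1010,   45, 2551,  571,  458, 1034,  619,  932,   21,
         22,   22,   25,   26,   26,   26,   23,   27,  110,  293,  166,
          0]), array([-0.01 , -0.005,  0.   ,  0.005,  0.01 ,  0.015,  0.02 ,  0.025,
        0.03 ,  0.035,  0.04 ,  0.045,  0.05 ,  0.055,  0.06 ,  0.065,
        0.07 ,  0.075,  0.08 ,  0.085,  0.09 ,  0.095,  0.1  ,  0.105]))
spacer 5.275 (array([   0, 6196, 7802,  309, 1722,    0,    0,    0,    0,    0,    0,
          0,    0,    8,    0,    0,    0,    0,    0,    0,    0,    0,
          0]), array([-0.01 , -0.005,  0.   ,  0.005,  0.01 ,  0.015,  0.02 ,  0.025,
        0.03 ,  0.035,  0.04 ,  0.045,  0.05 ,  0.055,  0.06 ,  0.065,
        0.07 ,  0.075,  0.08 ,  0.085,  0.09 ,  0.095,  0.1  ,  0.105]))
```

View pics/w1.png

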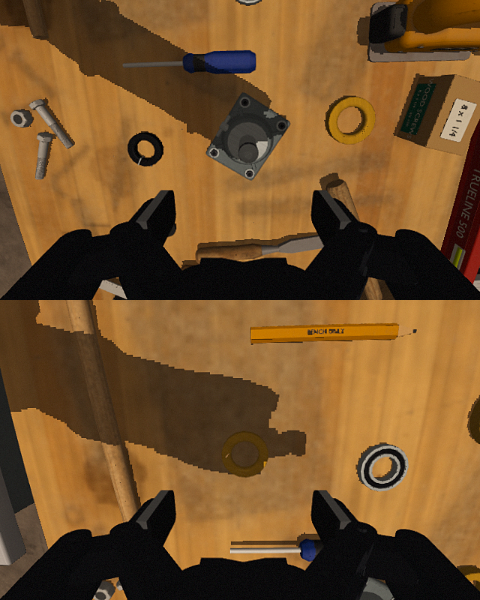

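```bash
cat >> h.py <<'E'
def circ(X,g,top,rmax=.05,band=.0025):
    s=(np.hypot(*(X[:,:2]-g[:2]).T)<rmax)&(X[:,2]>top-.02)
    zt=np.median(X[s&(abs(X[:,2]-top)<.004),2])
    P=X[s&(abs(X[:,2]-zt)<band),:2]
    c,r=cv2.minEnclosingCircle((P*1000).astype(np.float32)); return np.array(c)/1000,2*r,zt*1000,len(P)
E
python3 - <<'E'
from h import *
for k,tops in(("arbor",(.096,.034)),("spacer",(.01,))):
    f=np.load(f"w_{k}.npz"); X,_=cloud(f["T"],f["d"])
    for t in tops: print(k,G[k].round(4),circ(X,G[k],t))
f=np.load("w_arbor.npz"); X,_=cloud(f["T"],f["d"])
s=(np.hypot(*(X[:,:2]-G["arbor"][:2]).T)<.05)&(X[:,2]>.05)
for a,b in((.05,.085),(.085,.0935),(.0935,.1)):
    P=X[s&(X[:,2]>a)&(X[:,2]<b)]; print(a,len(P),P.min(0).round(4),P.max(0).round(4),P.mean(0).round(4))
E
```

```text
arbor [ 0.6142 -0.219   0.034 ] (array([ 0.61957605, -0.22074265]), 18.348915100097656, np.float64(95.09099432557156), 269)
arbor [ 0.6142 -0.219   0.034 ] (array([ 0.61980908, -0.22109511]), 55.79337692260742, np.float64(35.1798022822763), 1445)
spacer [0.4649 0.0005 0.01  ] (array([ 4.67485840e-01, -7.98110738e-05]), 50.22795486450195, np.float64(11.028407109771903), 1919)
0.05 175 [ 0.6083 -0.2192  0.0503] [ 0.6299 -0.2096  0.0847] [ 0.6187 -0.2119  0.0679]
0.085 323 [ 0.6084 -0.2328  0.0853] [ 0.6309 -0.2093  0.0935] [ 0.6196 -0.2188  0.0906]
0.0935 246 [ 0.6111 -0.229   0.0935] [ 0.628  -0.2132  0.0992] [ 0.6197 -0.2204  0.0959]
```

```bash
cat >> h.py <<'E'
A=np.array([.6197,-.221])
def look(k,top):
    im,d,T=grab(0,"look_"+k); X,_=cloud(T,d); return circ(X,G[k],top)
def pick(k,top,z,dia,hover=True):
    if hover: ctrl.movep([*G[k][:2],.1],Q)
    c,D,zt,n=look(k,top); print(k,"seen",c.round(4),round(D,1),round(zt,1),n)
    assert abs(D-dia)<3 and np.hypot(*(c-G[k][:2]))<.02
    ctrl.movel([*c,z+.015],max_speed=.2); ctrl.movel([*c,z],max_speed=.08)
    ctrl.close_gripper(force=50); s=get_state(); print("width",s["width"],s["gripper_force"],s["tcp_pos"],s["time"])
def show(name): cv2.imwrite(f"pics/{name}.png",vision.grab_frame("wrist")[0])
E
python3 - <<'E'
import cv2,numpy as np
im=cv2.imread("pics/top0.png"); cs=[cv2.resize(im[r-20:r+20,c-20:c+20],(260,260),interpolation=cv2.INTER_CUBIC) for c,r in((299,168),(376,158),(315,260))]
cv2.imwrite("pics/cand.png",np.hstack(cs))
E
```

```text
(no output)
```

View pics/cand.png

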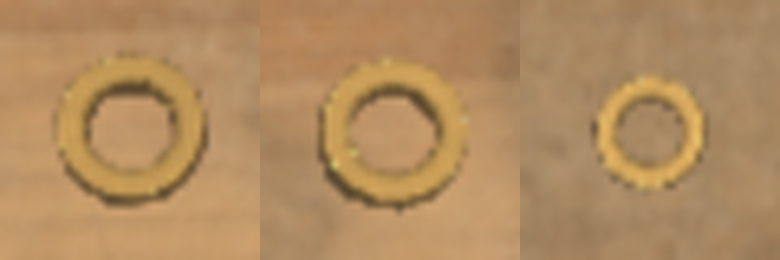

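The third ring, (315,260), is clearly the smallest. The wrist camera measures it at 50.2 mm, so it is the spacer. Picking it up now.

Run:
```python
from h import *
pick("spacer",.01,.001,50,hover=False)
p=get_state()["tcp_pos"]; ctrl.movel([p[0],p[1],.14],max_speed=.25)
im,d,T=grab(0,"held1"); X,px=cloud(T,d); s=(np.hypot(*(X[:,:2]-np.array(p)[:2]).T)<.045)&(X[:,2]>.12)
print(np.histogram(X[s,2],np.arange(.12,.19,.005))[0]); g=get_state(); print(g["tcp_pos"],g["width"],g["time"])
```

```text
spacer seen [ 4.675e-01 -1.000e-04] 50.1 11.0 1922
width 0.047462079752954044 49.109780844300985 [ 4.67900674e-01 -2.98109480e-05  2.10536808e-03] 6.6917
[   0    0    0   37  548 5024  381  444  454  530  535  603  674  816]
[4.66919887e-01 1.98164137e-04 1.38690333e-01] 0.047112352115006834 7.45
```

View pics/held1.png

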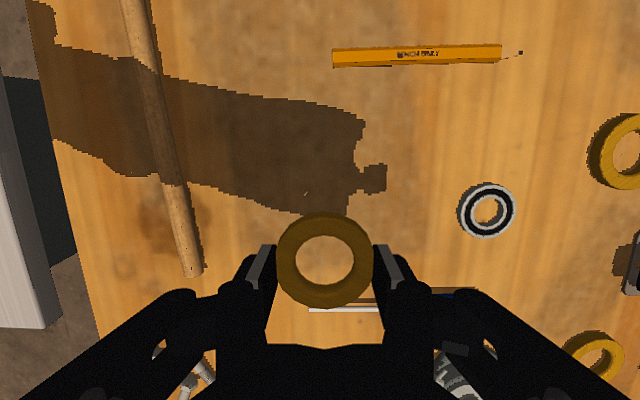

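```bash
cat >> h.py <<'E'
def held(off_top,dia):
    p=np.array(get_state()["tcp_pos"]); im,d,T=grab(0); X,_=cloud(T,d)
    # colour-free: horizontal annulus near part top
    c,D,zt,n=circ(X,p,p[2]+off_top,rmax=dia/2000+.003,band=.002); print("held off",((c-p[:2])*1000).round(1),round(D,1),round(zt-p[2]*1000,1),n)
    return c-p[:2]
def place(seat,off,drop=.003,corr=(0,0)):
    x=A-np.array(corr)
    ctrl.movep([*x,max(.14,.11+off)],Q); p=get_state()["tcp_pos"]; print("above",np.round(p,4))
    ctrl.movel([*x,seat+off+.03],max_speed=.12); print("f",np.round(get_state()["contact_force"],1))
    ctrl.movel([*x,seat+off+drop],max_speed=.08); s=get_state(); print("f",np.round(s["contact_force"],1),np.round(s["tcp_pos"],4))
    ctrl.ungrasp(); ctrl.movel([*x,.2],max_speed=.25)
    im,d,T=grab(0,"placed%d"%round(seat*1000)); X,_=cloud(T,d); np.save("X%d"%round(seat*1000),X); print("t",get_state()["time"]); return X
E
python3 - <<'E'
from h import *
held(.0088,50)
X=place(.034,.002)
print(circ(X,A,.044)); s=np.hypot(*(X[:,:2]-A).T)<.03; print(np.histogram(X[s,2],np.arange(.02,.1,.004)))
E
```

```text
held off [0.  1.2] 55.0 8.7 4797
above [ 0.6194 -0.219   0.1392]
f [-0.3 -0.  -0.2]
f [ 0.1 -0.3 -0.8] [ 0.6193 -0.221   0.0384]
t 11.1
(array([ 0.61893695, -0.22100577]), 49.66613006591797, np.float64(45.00958044411646), 976)
(array([  0,  10, 269, 398, 100, 137, 883,  15,  18,  18,  21,  22,  19,
        19,  21,  17,  31, 205, 225]), array([0.02 , 0.024, 0.028, 0.032, 0.036, 0.04 , 0.044, 0.048, 0.052,
       0.056, 0.06 , 0.064, 0.068, 0.072, 0.076, 0.08 , 0.084, 0.088,
       0.092, 0.096]))
```

View pics/placed34.png

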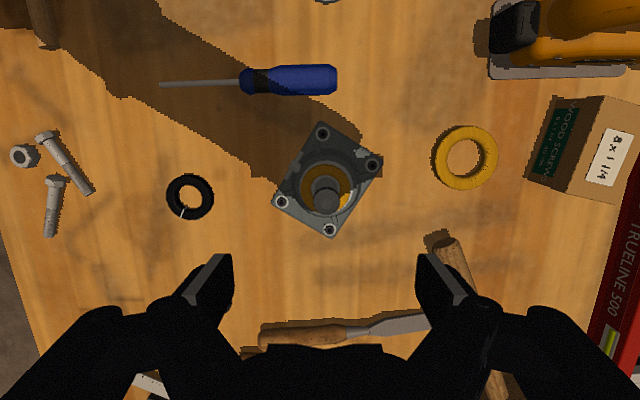

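The spacer is seated: its top reads 45 mm (the depth reads 1 mm high) and it is within 1 mm of the axis. Red cutter next.

Run:
```python
from h import *
pick("red",.015,.0055,46); p=get_state()["tcp_pos"]
ctrl.movel([p[0],p[1],.15],max_speed=.25); held(.015-p[2]+.001,46); show("held2"); print(get_state()["width"])
X=place(.044,p[2]); print(circ(X,A,.059)); print(circ(X,A,.051))
```

```text
red seen [0.6294 0.2639] 46.0 16.2 1651
width 0.043399971783554786 49.91584338247776 [0.62973349 0.26398421 0.00651653] 14.325
held off [-0.   1.3] 50.8 9.6 4037
0.043342514911066825
above [ 0.6205 -0.2189  0.1398]
f [ 0.2  0.2 -0.1]
f [ 0.2  0.4 -0.2] [ 0.6194 -0.2209  0.0529]
t 19.3167
(array([ 0.61899792, -0.22139946]), 46.035797119140625, np.float64(60.251583102021364), 972)
(array([ 0.61896106, -0.22133382]), 80.71212005615234, np.float64(52.13443447140801), 1252)
```

```bash
python3 -c "
import cv2,numpy as np
cv2.imwrite('pics/p2.png',cv2.resize(np.vstack([cv2.imread('pics/held2.png'),cv2.imread('pics/placed44.png')]),(480,600)))"
```

```text
(no output)
```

View pics/p2.png

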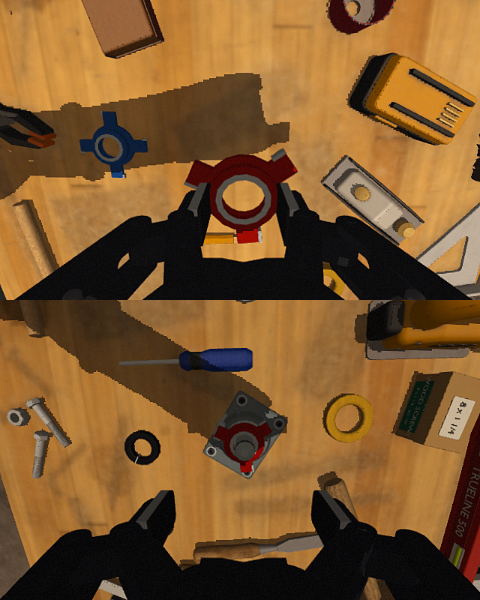

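The red cutter is seated: top at 60.2 mm, within 1 mm of the axis. Bearing and blue cutter next, and the script will stop if a check fails.

Run:
```python
from h import *
for k,h,z,dia,seat in(("bearing",.009,.001,54,.059),("blue",.014,.004,46,.068)):
    pick(k,h,z,dia); p=get_state()["tcp_pos"]
    ctrl.movel([p[0],p[1],.15],max_speed=.25); w=get_state()["width"]; show("h_"+k); print(w); assert w>.035
    X=place(seat,p[2]); r=circ(X,A,seat+h); print(r); assert abs(r[2]-(seat+h)*1000-1)<1.5
cv2.imwrite('pics/p3.png',cv2.resize(np.vstack([cv2.imread('pics/placed59.png'),cv2.imread('pics/placed68.png')]),(480,600)))
```

```text
bearing seen [ 0.6207 -0.0158] 53.9 9.8 2537
width 0.05037354730734802 50.52539644762874 [ 0.62101471 -0.01579972  0.00206482] 21.6167
0.050168581549810146
above [ 0.6195 -0.2201  0.1388]
f [-0.6 -0.2 -1.3]
f [-0.4  0.6 -0. ] [ 0.6194 -0.2209  0.0635]
t 25.4833
(array([ 0.6190451 , -0.22115195]), 53.86279296875, np.float64(68.72577777300017), 1797)
blue seen [0.4584 0.261 ] 45.9 15.3 1646
width 0.04363207192728285 49.29409325122833 [0.45864628 0.26114213 0.00502491] 28.7833
0.042964169975309996
above [ 0.6203 -0.2189  0.1399]
f [ 0.3 -0.5 -0.8]
f [-0.2  0.5 -0.2] [ 0.6194 -0.221   0.0755]
t 33.5417
(array([ 0.61907263, -0.22114026]), 45.92546463012695, np.float64(83.24009125939929), 1321)
```

View pics/p3.png

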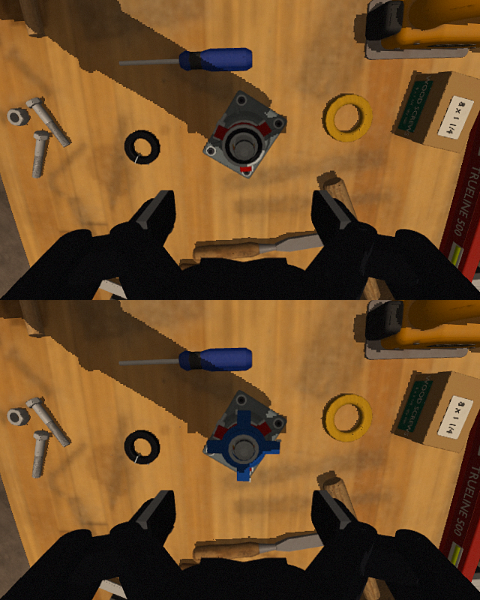

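Run:
```python
from h import *
k,h,z,dia,seat="collar",.011,.001,52,.082
ctrl.movep([*G[k][:2],.18],Q)
pick(k,h,z,dia); p=get_state()["tcp_pos"]
ctrl.movel([p[0],p[1],.17],max_speed=.25); print(get_state()["width"])
X=place(seat,p[2]); print(circ(X,A,seat+h)); print(circ(X,A,.073,rmax=.055))
cv2.imwrite('pics/p4.png',cv2.resize(np.vstack([cv2.imread('pics/placed82.png')[100:300,200:440],vision.grab_frame("scene")[0][130:330,250:490]]),(360,600)))
```

```text
collar seen [ 0.4656 -0.2384] 52.1 12.1 2185
width 0.048885201818634 49.68675786629319 [ 0.465898   -0.23849842  0.00210323] 36.0333
0.04900200052227131
above [ 0.6186 -0.221   0.1376]
f [-0.5 -0.6 -0.9]
f [-0.3  0.4 -0.1] [ 0.6195 -0.2209  0.0868]
t 39.4917
(array([ 0.61891309, -0.2214156 ]), 52.6767578125, np.float64(93.90204443255045), 2190)
(array([ 0.6189353 , -0.22101016]), 91.70660400390625, np.float64(74.14405822593373), 1566)
```

View pics/p4.png

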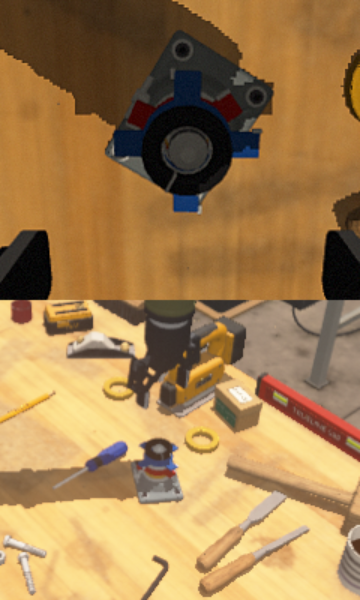

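The full stack is on the arbor. The collar's top reads 93.9 mm (93 mm expected, plus the 1 mm depth offset), and the gripper is clear of everything.

```bash
python3 -c "
from h import *
print(ticket.close_job())"
```

```text
the job is handed in; nothing more can be done
None
```

The arbor is dressed in the order you gave (spacer, red cutter, bearing, blue cutter, collar), each part measured fully seated and within about 1 mm of the axis; the pencil, screwdriver and hex key were left alone, and the job was handed in at about 40 s, with no verdict returned.

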